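# Put the cinnamon away and slide the box shut

## Task

Put the cinnamon stick away: lay it in the open wooden spice box, then slide the box's lid along its grooves until it is fully shut, pushing it past the small springy ridges it meets just before the end.

Things in the scene. Friction and masses are not known exactly. Their poses are not given: they have to be found in the camera images.
- quill_center (a point): Centre of the loose cinnamon stick: a brown rod 72 mm long, 11 mm wide, 10 mm high, lying flat on the table to the right of the box. Its long axis is the x axis. (A star and a heart biscuit cutter near it are not needed.)
- spice_box: Wooden slide-lid box, fixed, 200 mm long (x), 100 wide (y), 46 high. Origin: centre of its underside. Inside x -92 to +92 mm, y -38 to +38; floor 6 mm up, 28 mm of room under the lid. Lips over the lid grooves leave 78 mm. Front end (-x) 34 mm high: the lid sticks out over it, 100 to 112 mm open, and closes towards +x; the far part is open above.
- lid_grip (a point): Point in the dark grip bar across the lid's middle, 61 mm above the table. Bar: 14 mm thick along the slide (x), 50 mm long across it (y), from the lid's top face (39 mm above the table) up to 71 mm. Lid: loose wooden plate in the box's grooves, x -96 to +96 mm of this point, 85 mm wide, 5 mm thick, 160 g, 1.5 mm play each side, parallel to the box.
- lid_home (a point): Fixed point of the box where the lid_grip point stands when the lid is fully home (x -4, y 0, z 61 mm in the box; axes as the box's). A springy ridge in each groove, hidden under the lips, resists from about 16 to 8 mm before home and takes roughly 12 N along +x to pass; beyond it the lid runs freely to the far end wall.
Mind the look-alikes: they are no part of the job. Several things look just like the part that bears quill_center: the one meant starts farthest from the robot's base.

How it is judged:
By the outcome, as a careful person would: the job done as asked, in the order asked, and still so for the second after the job is handed in, with the robot touching nothing.
It also fails if it takes over 51 s, if anything falls off the work surface, if the arm or the gripper's body presses on something with over 40 N, if the wrist force passes 120 N, or if a joint passes its speed limit or range.

## Robot

A 6-joint arm with a two-finger parallel gripper is mounted at the origin on the work surface; the furniture and walls round the work are solid. World frame = base frame: x ahead of the robot, y to its left, z up, the work surface at z = 0. Lengths are in m, angles in rad, forces in N, time in s.
With the tool pointing down it reaches from about 0.375 to 0.925 m from the base axis. Payload 5.7 kg.
Tool frame: the origin (TCP) lies midway between the tips of the shut fingers; the grasp point (between the pads) lies 19 mm behind it; z points along the fingers, y is the direction in which the jaws open and shut (so a half turn about z gives the same grasp; the last joint's range is limited). The gripper opens to 88 mm and grips with 3 to 60 N. Pads are 20 mm wide; open, the fingers measure 115 mm over their backs; the gripper's body (75 mm by 178 mm) begins 61 mm behind the grasp point.
Start: joints at [0.986, 0.359, 1.51, -0, 1.272, -0.115], TCP at [0.272, 0.535, 0.223] pointing down, gripper open.
Joint ranges: [-2.97, 2.97], [-1.01, 2.36], [0.21, 2.38], [-0.96, 4.11], [0.2, 2.71], [-2.98, 2.98]. Speed limits (rad/s): [2.39, 2.39, 3.14, 3.14, 3.14, 3.14].

## Interface

Orientations are given as a 3x3 rotation matrix whose columns are the frame's x, y, z axes.
In Python, from station import ctrl gives the robot as it stands.
- The arm moves only by the tool drive_tool, never from a script. Its argument "deltas" is a list of rows, each an object of numbers: "x", "y", "z": the shift along the tool's x, y, z in m; "rx", "ry", "rz": the turn, a rotation vector about the tool's x, y, z in rad; "claw": the finger opening in m, from 0 to 0.0878. A call has 1 to 5 rows; each row shifts and turns the commanded pose from where the row before left it, along the tool's axes as they then stand; what a row does not reach is not made up. A row lasts 1/10 s, in which the tool goes at most 50 mm and 8.59 degrees, less where a joint would pass 70% of its speed; a pose out of reach is approached as far as the arm can. A call is refused whole if a number of a shift passes 0.05 or a number of a turn 0.15, either way. A call with a gripper value outside its range is refused whole. The fingers move at their own pace and stop on an object; "squeeze" is the grip in N (left out, the last holds). Time passes only in rows, so rows that do not move let the fingers close. It gives the time, the measured TCP pose, the force and the opening at its end, in the units of the state.
- ctrl.state(): the state, without advancing time (a new reading comes with each control period).
- ctrl.snapshot(name): name is "side" or "top"; returns a dict with "img" (400x640x3 uint8, red, green, blue), "range_z" (400x640 float32, m along the optical axis (not along the pixel's ray), 0 where there is no reading), "camera_matrix" (3x3 intrinsics, pixels), "D" ([k1, k2, p1, p2, k3] as OpenCV has them; the pictures are not rectified), "eye" and "attitude" of the camera in the world. Camera axes: x right, y up, looking along -z (the intrinsics and any distortion apply to the point x, -y, -z); pixel columns grow to the right and rows downward; lengths in m; the calibration is good to about 2 mm. A picture is of the moment at which its call begins.
- ctrl.job_done(): hands the job in, once; it reports no verdict.
The state is a dict: "time_s": time; "q": joint angles; "dq": joint speeds; "tau": joint torques, N m; "tool_pos": TCP position; "eef_rot": TCP orientation; "ft_force": force on the tool from outside, world axes, zero at the start; "wrist_torque": the same for the moment, N m; "opening": finger opening in m.
Only numpy, scipy, OpenCV 4.12 (cv2) and the standard library are available. Lean on these libraries where they do the work, as an engineer would, in place of code of your own. Each camera call takes 0.05 s, during which the arm holds its last target. There are 200 camera calls.

## Working session

There is one attempt and no reset: what is moved stays moved. The work goes in short steps, Python scripts to look and compute and a tool call to move; the robot and the scene stay as the last step left them, time stands still between calls to the robot, and variables do not carry over. Pictures are saved under pics/ and viewed, about 8 in all and at most 12, crops included, and the job is handed in when it is done.

Besides the shell and the picture viewer there is one more tool, called after ">>>" by a JSON object that holds its "op" and its "data", one argument or row to a line. drive_tool: Moves the arm, as the interface text tells. Its arguments: {"type":"object","properties":{"deltas":{"type":"array"},"squeeze":{"type":"number"}},"required":["deltas"]}

```bash
ls; mkdir -p pics; cat > h.py <<'E'
import numpy as np, cv2
from station import ctrl
def snap(n):
    s=ctrl.snapshot(n); return s
def rays(s,px):
    px=np.array(px,float).reshape(-1,1,2)
    u=cv2.undistortPoints(px,np.array(s["camera_matrix"]),np.array(s["D"])).reshape(-1,2)
    d=np.c_[u[:,0],-u[:,1],-np.ones(len(u))]
    return np.array(s["eye"]),d@np.array(s["attitude"]).T
def onplane(s,px,z):
    o,d=rays(s,px); return o+d*((z-o[2])/d[:,2])[:,None]
def cloud(s):
    z=s["range_z"]; v,u=np.mgrid[0:400,0:640]
    o,d=rays(s,np.c_[u.ravel(),v.ravel()])
    return (o+d*z.reshape(-1,1)).reshape(400,640,3)
def save(s,f): cv2.imwrite("pics/"+f,s["img"][:,:,::-1])
E
python3 - <<'E'
from h import *
st=ctrl.state(); print({k:np.round(v,3).tolist() for k,v in st.items()})
a=[]
for n in("top","side"):
    s=snap(n); np.save(n+".npy",s,allow_pickle=True); a.append(s["img"]); print(n,np.round(s["eye"],3),np.round(s["attitude"],2).tolist())
    save(s,n+"0.png")
E
```

```text
pics
{'time_s': 0.0, 'q': [0.986, 0.36, 1.511, 0.0, 1.273, -0.115], 'dq': [0.001, -0.001, 0.0, -0.002, 0.0, -0.002], 'tau': [-0.001, -51.539, -27.072, 0.067, 0.035, -0.0], 'tool_pos': [0.271, 0.534, 0.222], 'eef_rot': [[-0.892, 0.453, -0.001], [0.453, 0.892, -0.002], [0.0, -0.002, -1.0]], 'ft_force': [0.285, 0.642, -0.491], 'wrist_torque': [-0.0, -0.022, 0.031], 'opening': 0.088}
top [ 0.453 -0.111  0.923] [[0.03, 1.0, -0.07], [-1.0, 0.03, -0.0], [-0.0, 0.07, 1.0]]
side [ 0.531 -0.872  0.431] [[1.0, -0.01, 0.04], [0.05, 0.44, -0.9], [-0.01, 0.9, 0.44]]
```

View pics/top0.png

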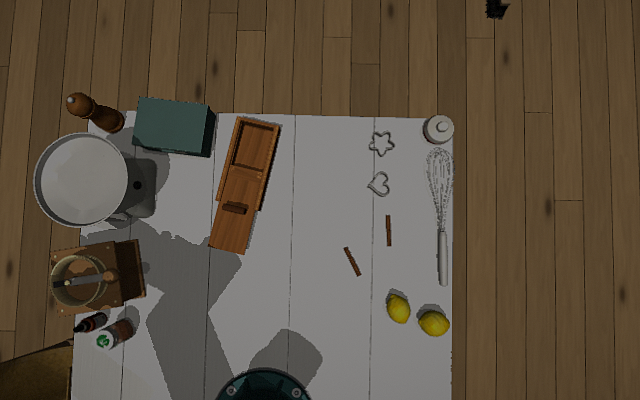

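View pics/side0.png

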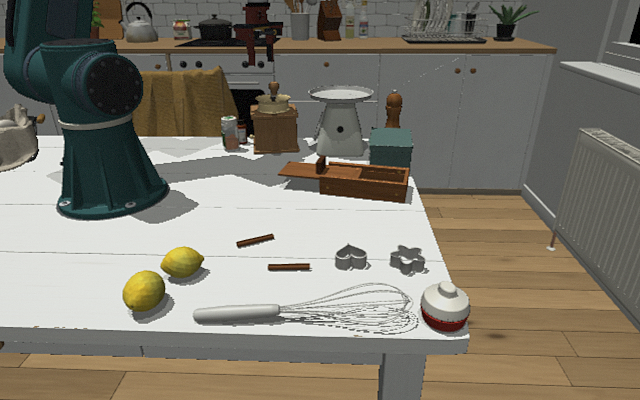

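The top view shows two sticks, at (388,230) and (352,261). The box is around (250,150) with its lid sticking out toward the robot, the grip bar at (235,208), and a green tin at (175,125) near the box's far left corner.

```bash
python3 - <<'E'
from h import *
s=np.load("top.npy",allow_pickle=True).item(); P=cloud(s)
hsv=cv2.cvtColor(s["img"],cv2.COLOR_RGB2HSV)
# sticks
table=P[200:300,300:340,2]; print("table z",np.median(table))
for (u0,u1,v0,v1) in((380,398,208,252),(338,366,242,280)):
    m=np.zeros((400,640),np.uint8); m[v0:v1,u0:u1]=(hsv[v0:v1,u0:u1,1]>90)
    v,u=np.nonzero(m); Q=onplane(s,np.c_[u,v],0.008)[:,:2]
    r=cv2.minAreaRect(Q.astype(np.float32)*1000); c=Q.mean(0); e=np.linalg.eigh(np.cov(Q.T))[1][:,1]
    print("stick",c,r,"dir",np.degrees(np.arctan2(e[1],e[0])),"dist",np.hypot(*c),len(v))
# box rims z 43..50
roi=np.zeros((400,640),bool); roi[105:262,200:290]=1
wood=roi&(hsv[...,1]>90)
def rect(m,name):
    m=cv2.morphologyEx(m.astype(np.uint8),cv2.MORPH_OPEN,np.ones((2,2)))>0
    Q=P[m]; r=cv2.minAreaRect((Q[:,:2]*1000).astype(np.float32)); print(name,r,len(Q),Q.mean(0)); return r
Z=P[...,2]
print(np.histogram(Z[wood],bins=np.arange(-.006,.09,.004)))
rect(wood&(Z>.0425)&(Z<.05),"rim46")
rect(wood&(Z>.036)&(Z<.0425),"lid39")
rect(wood&(Z>.06)&(Z<.08),"bar")
v,u=np.nonzero(roi&(Z>.06)&(Z<.08)); print(u.min(),u.max(),v.min(),v.max())
im=cv2.resize(s["img"][100:265,190:410],None,fx=3.5,fy=3.5,interpolation=cv2.INTER_CUBIC); cv2.imwrite("pics/crop.png",im[:,:,::-1])
t=np.zeros((400,640),bool); t[90:165,125:220]=1
rect(t&(Z>.03)&(hsv[...,0]>60)&(hsv[...,0]<110),"tin"); print(Z[125,175])
E
```

```text
table z 0.00019618773785506916
stick [ 0.4485541  -0.27686775] ((447.74530029296875, -277.1542663574219), (70.29304504394531, 8.84099006652832), 4.05126428604126) dir -176.24070760958617 dist 0.5271209815316901 109
stick [ 0.37287643 -0.19445366] ((373.60076904296875, -194.25253295898438), (70.1875991821289, 8.345376968383789), 28.004974365234375) dir -151.77537457097614 dist 0.42053425345919226 116
(array([   3,    7,  373,  868,   82,   47,   78,   66,   62,   83,  476,
       2377,  534,  648,   36,   12,    2,    2,   50,  118,   24,   10,
          1]), array([-0.006, -0.002,  0.002,  0.006,  0.01 ,  0.014,  0.018,  0.022,
        0.026,  0.03 ,  0.034,  0.038,  0.042,  0.046,  0.05 ,  0.054,
        0.058,  0.062,  0.066,  0.07 ,  0.074,  0.078,  0.082,  0.086]))
rim46 ((576.8677368164062, -13.48089599609375), (244.45799255371094, 200.51683044433594), 77.6389389038086) 956 [0.59900043 0.04683259 0.04761654]
lid39 ((462.2525634765625, 5.243011474609375), (229.74473571777344, 202.03045654296875), 74.3028564453125) 2732 [0.48066697 0.07228656 0.04134458]
bar ((530.0101928710938, 58.95372009277344), (352.30035400390625, 125.89863586425781), 45.946189880371094) 156 [0.4972081  0.07650348 0.07213835]
200 245 105 213
tin ((611.061279296875, 84.30363464355469), (481.9995422363281, 145.34487915039062), 67.8150405883789) 3704 [0.6626075  0.21291723 0.0815446 ]
0.08163575578080096
```

View pics/crop.png

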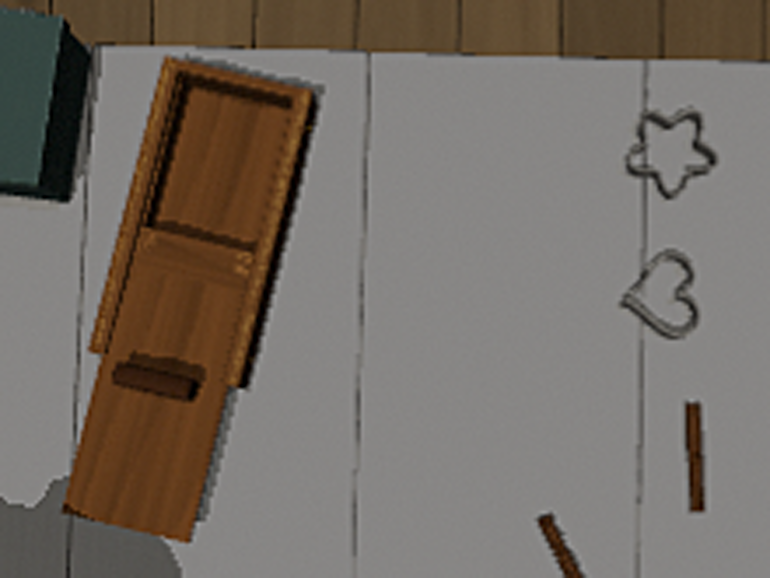

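```bash
python3 - <<'E'
from h import *
s=np.load("top.npy",allow_pickle=True).item(); P=cloud(s)
px=np.array([(168,57),(318,92),(243,388),(92,352),(63,511),(190,541)])/3.5+[190,100]-.35
C=onplane(s,px[:4],.046); L=onplane(s,px[4:],.039); print(C.round(4),L.round(4))
print("sides",[np.linalg.norm(C[i]-C[(i+1)%4]).round(4) for i in range(4)],"lidw",np.linalg.norm(L[1]-L[0]))
ax=(C[0]+C[1]-C[2]-C[3])[:2]; yaw=np.arctan2(ax[1],ax[0]); x=np.array([np.cos(yaw),np.sin(yaw)]);y=np.array([-x[1],x[0]])
c=C.mean(0)[:2]; print("box c",c,"yaw deg",np.degrees(yaw))
Z=P[...,2]; m=np.zeros(Z.shape,bool); m[195:220,215:255]=1; m&=(Z>.064)&(Z<.08)
Q=P[m]; r=cv2.minAreaRect((Q[:,:2]*1000).astype(np.float32)); print("bar",r,Q.mean(0),len(Q))
g=np.array(r[0])/1000
loc=lambda p:((p-c)@x,(p-c)@y)
print("grip in box",loc(g),"lid front in box",loc(L[:,:2].mean(0)),"home",c-0.004*x, "lidangle",np.degrees(np.arctan2(*(L[0]-L[1])[[1,0]]))-90)
# cloud pts check: rim strips in box frame
D=P.reshape(-1,3); l=np.c_[(D[:,:2]-c)@x,(D[:,:2]-c)@y]
k=(D[:,2]>.043)&(D[:,2]<.052)&(abs(l)<[.12,.065]).all(1); print("rim pct",np.percentile(l[k],[1,99],axis=0))
E
```

```text
[[ 0.6993  0.078   0.046 ]
 [ 0.6784 -0.0212  0.046 ]
 [ 0.4838  0.0205  0.046 ]
 [ 0.5044  0.1188  0.046 ]] [[0.4016 0.1348 0.039 ]
 [0.3847 0.052  0.039 ]]
sides [np.float64(0.1013), np.float64(0.199), np.float64(0.1005), np.float64(0.1991)] lidw 0.08451179591984856
box c [0.59147515 0.04900465] yaw deg -11.958383815751146
bar ((486.33056640625, 74.14070129394531), (49.5260009765625, 13.807071685791016), 77.67940521240234) [0.48617394 0.07361446 0.0711777 ] 145
grip in box (np.float64(-0.10807099689331355), np.float64(0.0028044778912417363)) lid front in box (np.float64(-0.20320512773875216), np.float64(0.0023449247499992415)) home [0.58756196 0.04983345] lidangle -11.505736850057133
rim pct [[-0.09874027 -0.04730632]
 [ 0.10012914  0.05306264]]
```

```bash
cat >> h.py <<'E'
def plan(tgt,yaw=None,step=.045,n=None,start=None):
    """rows from measured pose to world tgt; yaw=world angle (deg) of tool y"""
    st=ctrl.state(); p=np.array(st["tool_pos"] if start is None else start); R=np.array(st["eef_rot"])
    y0=np.arctan2(R[1,1],R[0,1]); dy=0 if yaw is None else (np.radians(yaw)-y0+np.pi)%(2*np.pi)-np.pi
    n=n or int(np.ceil(max(np.abs(np.array(tgt)-p).max()/step,np.linalg.norm(np.array(tgt)-p)/.049,abs(dy)/.14,1)))
    out=[]
    for i in range(n):
        a=y0+dy*i/n; d=(np.array(tgt)-p)/n
        tx=np.array([-np.sin(a),np.cos(a),0]); ty=np.array([np.cos(a),np.sin(a),0])
        out.append((round(d@tx,4),round(d@ty,4),round(-d[2],4),round(-dy/n,4)))
    print("p",p.round(4),"yaw",np.degrees(y0).round(2),"tilt",R[:2,2].round(4),"F",np.round(st["ft_force"],1),"open",round(st["opening"],4),"t",st["time_s"],n)
    for o in out: print(o)
E
python3 - <<'E'
from h import *
s=np.load("top.npy",allow_pickle=True).item(); D=cloud(s).reshape(-1,3)
for p in np.linspace([.272,.535],[.42,.1],8):
    k=(np.linalg.norm(D[:,:2]-p,axis=1)<.12)&(s["range_z"].ravel()>0); print(p.round(2),D[k,2].max().round(3) if k.any() else None)
plan([.42,.10,.222],93.8); 
plan([.4486,-.277,.10],93.8,start=[.42,.10,.222])
E
```

```text
[0.27 0.54] 0.118
[0.29 0.47] 0.179
[0.31 0.41] 0.185
[0.34 0.35] 0.22
[0.36 0.29] 0.22
[0.38 0.22] 0.22
[0.4  0.16] 0.22
[0.42 0.1 ] 0.076
p [0.2713 0.5345 0.2219] yaw 63.09 tilt [-0.0009 -0.0014] F [ 0.1 -0.2 -0.4] open 0.0878 t 0.1 10
(np.float64(-0.0329), np.float64(-0.032), np.float64(-0.0), np.float64(-0.0536))
(np.float64(-0.0312), np.float64(-0.0337), np.float64(-0.0), np.float64(-0.0536))
(np.float64(-0.0293), np.float64(-0.0353), np.float64(-0.0), np.float64(-0.0536))
(np.float64(-0.0274), np.float64(-0.0369), np.float64(-0.0), np.float64(-0.0536))
(np.float64(-0.0254), np.float64(-0.0383), np.float64(-0.0), np.float64(-0.0536))
(np.float64(-0.0233), np.float64(-0.0396), np.float64(-0.0), np.float64(-0.0536))
(np.float64(-0.0211), np.float64(-0.0408), np.float64(-0.0), np.float64(-0.0536))
(np.float64(-0.0189), np.float64(-0.0418), np.float64(-0.0), np.float64(-0.0536))
(np.float64(-0.0166), np.float64(-0.0428), np.float64(-0.0), np.float64(-0.0536))
(np.float64(-0.0143), np.float64(-0.0436), np.float64(-0.0), np.float64(-0.0536))
p [0.42  0.1   0.222] yaw 63.09 tilt [-0.0009 -0.0014] F [ 0.1 -0.2 -0.4] open 0.0878 t 0.1 9
(np.float64(-0.0218), np.float64(-0.0359), np.float64(0.0136), np.float64(-0.0596))
(np.float64(-0.0196), np.float64(-0.0371), np.float64(0.0136), np.float64(-0.0596))
(np.float64(-0.0174), np.float64(-0.0382), np.float64(0.0136), np.float64(-0.0596))
(np.float64(-0.0151), np.float64(-0.0392), np.float64(0.0136), np.float64(-0.0596))
(np.float64(-0.0127), np.float64(-0.04), np.float64(0.0136), np.float64(-0.0596))
(np.float64(-0.0103), np.float64(-0.0407), np.float64(0.0136), np.float64(-0.0596))
(np.float64(-0.0079), np.float64(-0.0413), np.float64(0.0136), np.float64(-0.0596))
(np.float64(-0.0054), np.float64(-0.0417), np.float64(0.0136), np.float64(-0.0596))
(np.float64(-0.0029), np.float64(-0.0419), np.float64(0.0136), np.float64(-0.0596))
```

>>> {"op": "drive_tool", "data": {
  "deltas": [
    {"z": -0.045, "rz": -0.05, "claw": 0.04},
    {"z": -0.04, "rz": -0.05},
    {"x": -0.027, "y": -0.037, "rz": -0.05},
    {"x": -0.025, "y": -0.038, "rz": -0.05},
    {"x": -0.023, "y": -0.04, "rz": -0.05}
  ]
}}

```text
$.deltas[0]: bad value
```

>>> {"op": "drive_tool", "data": {
  "deltas": [
    {"x": -0.023, "y": -0.04, "rz": -0.05},
    {"x": -0.021, "y": -0.041, "rz": -0.05},
    {"x": -0.019, "y": -0.042, "rz": -0.05},
    {"x": -0.016, "y": -0.043, "rz": -0.05},
    {"x": -0.014, "y": -0.044, "rz": -0.05}
  ]
}}

```text
$.deltas[0]: bad value
```

```bash
python3 -c "
from h import *
plan([.4486,-.277,.10],93.8)"
```

```text
p [0.2713 0.5345 0.2219] yaw 63.09 tilt [-0.0009 -0.0014] F [ 0.1 -0.2 -0.4] open 0.0878 t 0.1 19
(np.float64(-0.0277), np.float64(-0.0339), np.float64(0.0064), np.float64(-0.0282))
(np.float64(-0.0267), np.float64(-0.0346), np.float64(0.0064), np.float64(-0.0282))
(np.float64(-0.0257), np.float64(-0.0354), np.float64(0.0064), np.float64(-0.0282))
(np.float64(-0.0247), np.float64(-0.0361), np.float64(0.0064), np.float64(-0.0282))
(np.float64(-0.0237), np.float64(-0.0368), np.float64(0.0064), np.float64(-0.0282))
(np.float64(-0.0226), np.float64(-0.0374), np.float64(0.0064), np.float64(-0.0282))
(np.float64(-0.0216), np.float64(-0.038), np.float64(0.0064), np.float64(-0.0282))
(np.float64(-0.0205), np.float64(-0.0386), np.float64(0.0064), np.float64(-0.0282))
(np.float64(-0.0194), np.float64(-0.0392), np.float64(0.0064), np.float64(-0.0282))
(np.float64(-0.0183), np.float64(-0.0397), np.float64(0.0064), np.float64(-0.0282))
(np.float64(-0.0171), np.float64(-0.0402), np.float64(0.0064), np.float64(-0.0282))
(np.float64(-0.016), np.float64(-0.0407), np.float64(0.0064), np.float64(-0.0282))
(np.float64(-0.0148), np.float64(-0.0411), np.float64(0.0064), np.float64(-0.0282))
(np.float64(-0.0137), np.float64(-0.0415), np.float64(0.0064), np.float64(-0.0282))
(np.float64(-0.0125), np.float64(-0.0419), np.float64(0.0064), np.float64(-0.0282))
(np.float64(-0.0113), np.float64(-0.0422), np.float64(0.0064), np.float64(-0.0282))
(np.float64(-0.0101), np.float64(-0.0425), np.float64(0.0064), np.float64(-0.0282))
(np.float64(-0.0089), np.float64(-0.0428), np.float64(0.0064), np.float64(-0.0282))
(np.float64(-0.0077), np.float64(-0.043), np.float64(0.0064), np.float64(-0.0282))
```

All seven keys are probably required in each row.

>>> {"op": "drive_tool", "data": {
  "deltas": [
    {"x": 0, "y": 0, "z": -0.045, "rx": 0, "ry": 0, "rz": -0.05, "claw": 0.04},
    {"x": 0, "y": 0, "z": -0.04, "rx": 0, "ry": 0, "rz": -0.05, "claw": 0.04},
    {"x": -0.027, "y": -0.037, "z": 0, "rx": 0, "ry": 0, "rz": -0.05, "claw": 0.04},
    {"x": -0.025, "y": -0.038, "z": 0, "rx": 0, "ry": 0, "rz": -0.05, "claw": 0.04},
    {"x": -0.023, "y": -0.04, "z": 0, "rx": 0, "ry": 0, "rz": -0.05, "claw": 0.04}
  ]
}}

```text
time_s: 0.6
tool_pos: [0.3067, 0.4008, 0.3075]
eef_rot: [[-0.977, 0.215, 0.0], [0.215, 0.977, -0.0], [-0.0, -0.0, -1.0]]
ft_force: [0.9, -0.3, -1.1]
opening: 0.0508
```

>>> {"op": "drive_tool", "data": {
  "deltas": [
    {"x": -0.023, "y": -0.04, "z": 0, "rx": 0, "ry": 0, "rz": -0.05, "claw": 0.04},
    {"x": -0.021, "y": -0.041, "z": 0, "rx": 0, "ry": 0, "rz": -0.05, "claw": 0.04},
    {"x": -0.019, "y": -0.042, "z": 0, "rx": 0, "ry": 0, "rz": -0.05, "claw": 0.04},
    {"x": -0.016, "y": -0.043, "z": 0, "rx": 0, "ry": 0, "rz": -0.05, "claw": 0.04},
    {"x": -0.014, "y": -0.044, "z": 0, "rx": 0, "ry": 0, "rz": -0.05, "claw": 0.04}
  ]
}}

```text
time_s: 1.1
tool_pos: [0.374, 0.1801, 0.3075]
eef_rot: [[-0.999, -0.033, -0.0], [-0.033, 0.999, -0.0], [0.0, -0.0, -1.0]]
ft_force: [1.3, 0.7, 1.2]
opening: 0.04
```

```bash
python3 -c "
from h import *
plan([.4486,-.277,.10],93.8)"
```

```text
p [0.374  0.1801 0.3075] yaw 91.87 tilt [-0.0002 -0.0001] F [1.3 0.7 1.2] open 0.04 t 1.1 11
(np.float64(-0.0054), np.float64(-0.0418), np.float64(0.0189), np.float64(-0.0031))
(np.float64(-0.0053), np.float64(-0.0418), np.float64(0.0189), np.float64(-0.0031))
(np.float64(-0.0052), np.float64(-0.0418), np.float64(0.0189), np.float64(-0.0031))
(np.float64(-0.005), np.float64(-0.0418), np.float64(0.0189), np.float64(-0.0031))
(np.float64(-0.0049), np.float64(-0.0418), np.float64(0.0189), np.float64(-0.0031))
(np.float64(-0.0048), np.float64(-0.0418), np.float64(0.0189), np.float64(-0.0031))
(np.float64(-0.0047), np.float64(-0.0418), np.float64(0.0189), np.float64(-0.0031))
(np.float64(-0.0045), np.float64(-0.0419), np.float64(0.0189), np.float64(-0.0031))
(np.float64(-0.0044), np.float64(-0.0419), np.float64(0.0189), np.float64(-0.0031))
(np.float64(-0.0043), np.float64(-0.0419), np.float64(0.0189), np.float64(-0.0031))
(np.float64(-0.0041), np.float64(-0.0419), np.float64(0.0189), np.float64(-0.0031))
```

>>> {"op": "drive_tool", "data": {
  "deltas": [
    {"x": -0.01, "y": -0.042, "z": 0, "rx": 0, "ry": 0, "rz": -0.034, "claw": 0.04},
    {"x": -0.01, "y": -0.042, "z": 0.01, "rx": 0, "ry": 0, "rz": 0, "claw": 0.04},
    {"x": -0.01, "y": -0.042, "z": 0.02, "rx": 0, "ry": 0, "rz": 0, "claw": 0.04},
    {"x": -0.008, "y": -0.042, "z": 0.02, "rx": 0, "ry": 0, "rz": 0, "claw": 0.04},
    {"x": -0.005, "y": -0.042, "z": 0.02, "rx": 0, "ry": 0, "rz": 0, "claw": 0.04}
  ]
}}

```text
time_s: 1.6
tool_pos: [0.4294, -0.0272, 0.237]
eef_rot: [[-0.998, -0.064, 0.001], [-0.064, 0.998, -0.0], [-0.001, -0.0, -1.0]]
ft_force: [0.2, 1.1, 0.5]
opening: 0.0403
```

>>> {"op": "drive_tool", "data": {
  "deltas": [
    {"x": 0, "y": -0.042, "z": 0.02, "rx": 0, "ry": 0, "rz": 0, "claw": 0.04},
    {"x": 0, "y": -0.042, "z": 0.02, "rx": 0, "ry": 0, "rz": 0, "claw": 0.04},
    {"x": 0, "y": -0.042, "z": 0.02, "rx": 0, "ry": 0, "rz": 0, "claw": 0.04},
    {"x": 0, "y": -0.042, "z": 0.02, "rx": 0, "ry": 0, "rz": 0, "claw": 0.04},
    {"x": 0, "y": -0.042, "z": 0.02, "rx": 0, "ry": 0, "rz": 0, "claw": 0.04}
  ]
}}

```text
time_s: 2.1
tool_pos: [0.4422, -0.2366, 0.1367]
eef_rot: [[-0.998, -0.064, -0.0], [-0.064, 0.998, 0.0], [0.0, 0.0, -1.0]]
ft_force: [1.0, -0.0, -0.3]
opening: 0.0399
```

```bash
python3 -c "
from h import *
plan([.4486,-.277,.05],93.8)
s=snap('side'); cv2.imwrite('pics/s1.png',cv2.resize(s['img'][130:330,150:470],None,fx=2,fy=2)[:,:,::-1])"
```

```text
p [ 0.4422 -0.2366  0.1367] yaw 93.66 tilt [-0.0002  0.0002] F [ 1.  -0.  -0.3] open 0.0399 t 2.1 2
(np.float64(-0.0019), np.float64(-0.0203), np.float64(0.0433), np.float64(-0.0012))
(np.float64(-0.0019), np.float64(-0.0203), np.float64(0.0433), np.float64(-0.0012))
```

View pics/s1.png

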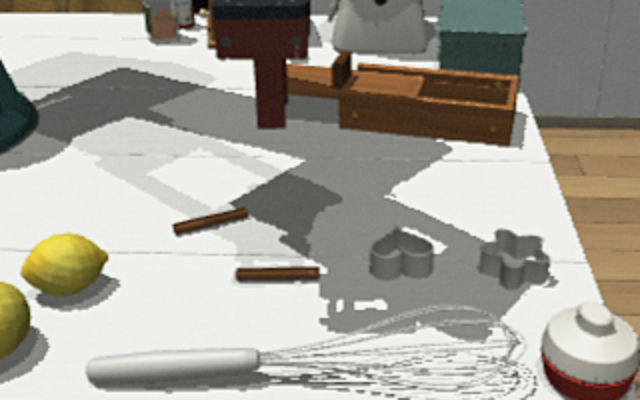

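The view shows the gripper above and behind the target stick (278,273), with nothing in the way, so I descend.

>>> {"op": "drive_tool", "data": {
  "deltas": [
    {"x": -0.002, "y": -0.02, "z": 0.04, "rx": 0, "ry": 0, "rz": 0, "claw": 0.04},
    {"x": -0.002, "y": -0.02, "z": 0.03, "rx": 0, "ry": 0, "rz": 0, "claw": 0.04},
    {"x": 0, "y": 0, "z": 0.03, "rx": 0, "ry": 0, "rz": 0, "claw": 0.04},
    {"x": 0, "y": 0, "z": 0.02, "rx": 0, "ry": 0, "rz": 0, "claw": 0.04},
    {"x": 0, "y": 0, "z": 0.013, "rx": 0, "ry": 0, "rz": 0, "claw": 0.04}
  ]
}}

```text
time_s: 2.65
tool_pos: [0.4481, -0.2739, 0.0029]
eef_rot: [[-0.998, -0.064, -0.002], [-0.064, 0.998, 0.002], [0.002, 0.002, -1.0]]
ft_force: [-0.4, 0.5, 0.5]
opening: 0.0402
```

>>> {"op": "drive_tool", "data": {
  "deltas": [
    {"x": 0, "y": 0, "z": 0, "rx": 0, "ry": 0, "rz": 0, "claw": 0.0},
    {"x": 0, "y": 0, "z": 0, "rx": 0, "ry": 0, "rz": 0, "claw": 0.0},
    {"x": 0, "y": 0, "z": 0, "rx": 0, "ry": 0, "rz": 0, "claw": 0.0},
    {"x": 0, "y": 0, "z": 0, "rx": 0, "ry": 0, "rz": 0, "claw": 0.0},
    {"x": 0, "y": 0, "z": 0, "rx": 0, "ry": 0, "rz": 0, "claw": 0.0}
  ],
  "squeeze": 15
}}

```text
time_s: 3.15
tool_pos: [0.4499, -0.2751, 0.0057]
eef_rot: [[-0.998, -0.064, 0.002], [-0.064, 0.998, -0.001], [-0.002, -0.001, -1.0]]
ft_force: [-0.4, 0.6, 3.8]
opening: 0.0103
```

>>> {"op": "drive_tool", "data": {
  "deltas": [
    {"x": 0, "y": 0, "z": -0.03, "rx": 0, "ry": 0, "rz": 0, "claw": 0.0},
    {"x": 0, "y": 0, "z": -0.045, "rx": 0, "ry": 0, "rz": 0, "claw": 0.0},
    {"x": 0, "y": 0, "z": -0.045, "rx": 0, "ry": 0, "rz": 0, "claw": 0.0},
    {"x": 0, "y": 0, "z": -0.02, "rx": 0, "ry": 0, "rz": 0, "claw": 0.0},
    {"x": 0, "y": 0, "z": 0, "rx": 0, "ry": 0, "rz": 0, "claw": 0.0}
  ]
}}

```text
time_s: 3.65
tool_pos: [0.4512, -0.2763, 0.1485]
eef_rot: [[-0.998, -0.064, 0.006], [-0.064, 0.998, -0.005], [-0.006, -0.005, -1.0]]
ft_force: [0.9, -0.4, -0.4]
opening: 0.0106
```

```bash
python3 -c "
from h import *
plan([.632,.042,.145],78.1,step=.035)
s=snap('side'); cv2.imwrite('pics/s2.png',cv2.resize(s['img'][130:330,150:470],None,fx=2,fy=2)[:,:,::-1])"
```

```text
p [ 0.4512 -0.2763  0.1485] yaw 93.68 tilt [ 0.0059 -0.0049] F [ 0.9 -0.4 -0.4] open 0.0106 t 3.65 10
(np.float64(-0.0201), np.float64(0.0306), np.float64(0.0003), np.float64(0.0272))
(np.float64(-0.0192), np.float64(0.0311), np.float64(0.0003), np.float64(0.0272))
(np.float64(-0.0184), np.float64(0.0316), np.float64(0.0003), np.float64(0.0272))
(np.float64(-0.0175), np.float64(0.0321), np.float64(0.0003), np.float64(0.0272))
(np.float64(-0.0166), np.float64(0.0326), np.float64(0.0003), np.float64(0.0272))
(np.float64(-0.0157), np.float64(0.033), np.float64(0.0003), np.float64(0.0272))
(np.float64(-0.0148), np.float64(0.0335), np.float64(0.0003), np.float64(0.0272))
(np.float64(-0.0139), np.float64(0.0338), np.float64(0.0003), np.float64(0.0272))
(np.float64(-0.013), np.float64(0.0342), np.float64(0.0003), np.float64(0.0272))
(np.float64(-0.0121), np.float64(0.0346), np.float64(0.0003), np.float64(0.0272))
```

View pics/s2.png

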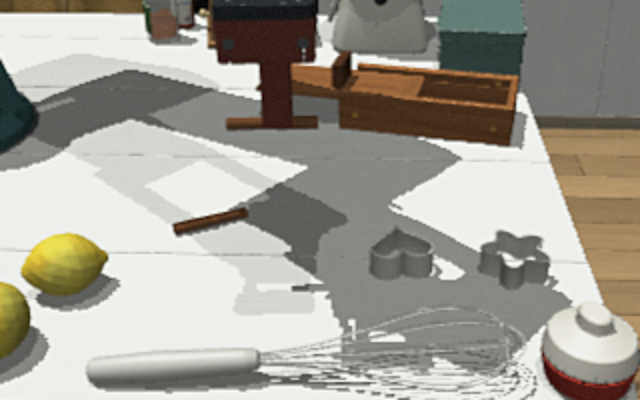

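The stick is held level across the fingertips at (226–318,122), slightly off-centre. I carry it to the box.

>>> {"op": "drive_tool", "data": {
  "deltas": [
    {"x": -0.02, "y": 0.031, "z": 0, "rx": 0, "ry": 0, "rz": 0.027, "claw": 0.0},
    {"x": -0.019, "y": 0.031, "z": 0, "rx": 0, "ry": 0, "rz": 0.027, "claw": 0.0},
    {"x": -0.018, "y": 0.032, "z": 0, "rx": 0, "ry": 0, "rz": 0.027, "claw": 0.0},
    {"x": -0.018, "y": 0.032, "z": 0, "rx": 0, "ry": 0, "rz": 0.027, "claw": 0.0},
    {"x": -0.017, "y": 0.033, "z": 0, "rx": 0, "ry": 0, "rz": 0.027, "claw": 0.0}
  ]
}}

```text
time_s: 4.2
tool_pos: [0.5388, -0.1129, 0.1427]
eef_rot: [[-0.997, 0.072, -0.003], [0.072, 0.997, 0.001], [0.003, 0.001, -1.0]]
ft_force: [0.6, -0.9, 0.6]
opening: 0.01
```

>>> {"op": "drive_tool", "data": {
  "deltas": [
    {"x": -0.016, "y": 0.033, "z": 0, "rx": 0, "ry": 0, "rz": 0.027, "claw": 0.0},
    {"x": -0.015, "y": 0.033, "z": 0, "rx": 0, "ry": 0, "rz": 0.027, "claw": 0.0},
    {"x": -0.014, "y": 0.034, "z": 0, "rx": 0, "ry": 0, "rz": 0.027, "claw": 0.0},
    {"x": -0.013, "y": 0.034, "z": 0, "rx": 0, "ry": 0, "rz": 0.027, "claw": 0.0},
    {"x": -0.012, "y": 0.034, "z": 0, "rx": 0, "ry": 0, "rz": 0.027, "claw": 0.0}
  ]
}}

```text
time_s: 4.7
tool_pos: [0.6291, 0.045, 0.1423]
eef_rot: [[-0.979, 0.205, -0.004], [0.205, 0.979, -0.0], [0.004, -0.001, -1.0]]
ft_force: [0.5, -1.3, 0.9]
opening: 0.0104
```

```bash
python3 -c "
from h import *
plan([.632,.042,.06],78.1,step=.035)"
```

```text
p [0.6291 0.045  0.1423] yaw 78.15 tilt [-0.0037 -0.    ] F [ 0.5 -1.3  0.9] open 0.0104 t 4.7 3
(np.float64(-0.0011), np.float64(-0.0008), np.float64(0.0274), np.float64(0.0003))
(np.float64(-0.0011), np.float64(-0.0008), np.float64(0.0274), np.float64(0.0003))
(np.float64(-0.0011), np.float64(-0.0008), np.float64(0.0274), np.float64(0.0003))
```

>>> {"op": "drive_tool", "data": {
  "deltas": [
    {"x": -0.003, "y": -0.002, "z": 0.03, "rx": 0, "ry": 0, "rz": 0, "claw": 0.0},
    {"x": 0, "y": 0, "z": 0.03, "rx": 0, "ry": 0, "rz": 0, "claw": 0.0},
    {"x": 0, "y": 0, "z": 0.02, "rx": 0, "ry": 0, "rz": 0, "claw": 0.0},
    {"x": 0, "y": 0, "z": 0, "rx": 0, "ry": 0, "rz": 0, "claw": 0.0},
    {"x": 0, "y": 0, "z": 0, "rx": 0, "ry": 0, "rz": 0, "claw": 0.0}
  ]
}}

```text
time_s: 5.2
tool_pos: [0.6313, 0.041, 0.0633]
eef_rot: [[-0.979, 0.204, -0.003], [0.204, 0.979, 0.0], [0.003, -0.001, -1.0]]
ft_force: [1.1, -0.4, -0.6]
opening: 0.0101
```

>>> {"op": "drive_tool", "data": {
  "deltas": [
    {"x": 0, "y": 0, "z": 0.02, "rx": 0, "ry": 0, "rz": 0, "claw": 0.0},
    {"x": 0, "y": 0, "z": 0.015, "rx": 0, "ry": 0, "rz": 0, "claw": 0.0},
    {"x": 0, "y": 0, "z": 0.01, "rx": 0, "ry": 0, "rz": 0, "claw": 0.0},
    {"x": 0, "y": 0, "z": 0.004, "rx": 0, "ry": 0, "rz": 0, "claw": 0.0},
    {"x": 0, "y": 0, "z": 0, "rx": 0, "ry": 0, "rz": 0, "claw": 0.0}
  ]
}}

```text
time_s: 5.7
tool_pos: [0.6322, 0.0409, 0.0153]
eef_rot: [[-0.979, 0.204, -0.001], [0.204, 0.979, -0.0], [0.001, -0.0, -1.0]]
ft_force: [0.1, -0.6, -0.5]
opening: 0.0104
```

>>> {"op": "drive_tool", "data": {
  "deltas": [
    {"x": 0, "y": 0, "z": 0.003, "rx": 0, "ry": 0, "rz": 0, "claw": 0.0},
    {"x": 0, "y": 0, "z": 0, "rx": 0, "ry": 0, "rz": 0, "claw": 0.0},
    {"x": 0, "y": 0, "z": 0, "rx": 0, "ry": 0, "rz": 0, "claw": 0.03},
    {"x": 0, "y": 0, "z": 0, "rx": 0, "ry": 0, "rz": 0, "claw": 0.03},
    {"x": 0, "y": 0, "z": 0, "rx": 0, "ry": 0, "rz": 0, "claw": 0.03}
  ]
}}

```text
time_s: 6.2
tool_pos: [0.6327, 0.0409, 0.0129]
eef_rot: [[-0.979, 0.204, 0.0], [0.204, 0.979, -0.0], [-0.0, -0.0, -1.0]]
ft_force: [-1.1, 0.1, -0.8]
opening: 0.0289
```

>>> {"op": "drive_tool", "data": {
  "deltas": [
    {"x": 0, "y": 0, "z": -0.02, "rx": 0, "ry": 0, "rz": 0, "claw": 0.03},
    {"x": 0, "y": 0, "z": -0.04, "rx": 0, "ry": 0, "rz": 0, "claw": 0.03},
    {"x": 0, "y": 0, "z": -0.04, "rx": 0, "ry": 0, "rz": 0, "claw": 0.03},
    {"x": 0, "y": 0, "z": -0.03, "rx": 0, "ry": 0, "rz": 0, "claw": 0.03},
    {"x": 0, "y": 0, "z": 0, "rx": 0, "ry": 0, "rz": 0, "claw": 0.03}
  ]
}}

```text
time_s: 6.7
tool_pos: [0.636, 0.0409, 0.1478]
eef_rot: [[-0.979, 0.204, 0.009], [0.204, 0.979, -0.0], [-0.009, 0.001, -1.0]]
ft_force: [0.8, -0.6, 0.5]
opening: 0.0301
```

```bash
python3 -c "
from h import *
# TCP behind bar: local x=-0.108-0.007-0.010-0.015
c=np.array([.592,.0505]); a=np.radians(-11.9); x=np.array([np.cos(a),np.sin(a)])
for l in (-.140,-.04): print((c+l*x).round(4))
t=c-.140*x
plan([t[0],t[1],.145],78.1,step=.04)"
```

```text
[0.455  0.0794]
[0.5529 0.0587]
p [0.636  0.0409 0.1478] yaw 78.22 tilt [ 0.0091 -0.0005] F [ 0.8 -0.6  0.5] open 0.0301 t 6.7 5
(np.float64(0.037), np.float64(0.0001), np.float64(0.0006), np.float64(0.0004))
(np.float64(0.037), np.float64(0.0001), np.float64(0.0006), np.float64(0.0004))
(np.float64(0.037), np.float64(0.0001), np.float64(0.0006), np.float64(0.0004))
(np.float64(0.037), np.float64(0.0001), np.float64(0.0006), np.float64(0.0004))
(np.float64(0.037), np.float64(0.0001), np.float64(0.0006), np.float64(0.0004))
```

>>> {"op": "drive_tool", "data": {
  "deltas": [
    {"x": 0.037, "y": 0, "z": 0, "rx": 0, "ry": 0, "rz": 0, "claw": 0.022},
    {"x": 0.037, "y": 0, "z": 0, "rx": 0, "ry": 0, "rz": 0, "claw": 0.022},
    {"x": 0.037, "y": 0, "z": 0, "rx": 0, "ry": 0, "rz": 0, "claw": 0.022},
    {"x": 0.037, "y": 0, "z": 0, "rx": 0, "ry": 0, "rz": 0, "claw": 0.022},
    {"x": 0.037, "y": 0, "z": 0, "rx": 0, "ry": 0, "rz": 0, "claw": 0.022}
  ]
}}

```text
time_s: 7.2
tool_pos: [0.4492, 0.0789, 0.1418]
eef_rot: [[-0.979, 0.205, -0.001], [0.205, 0.979, -0.0], [0.001, -0.0, -1.0]]
ft_force: [-0.8, 0.2, 0.9]
opening: 0.0221
```

```bash
python3 -c "
from h import *
plan([.455,.0794,.05],78.1,step=.04)
s=snap('top'); a=s['img'][90:265,190:350]; b=snap('side')['img'][110:215,270:430]
im=np.vstack([cv2.resize(a,(480,525)[:2])[:340],]); b=cv2.resize(b,None,fx=3,fy=3)[:240]
cv2.imwrite('pics/s3.png',np.vstack([im,b])[:,:,::-1])"
```

```text
p [0.4492 0.0789 0.1418] yaw 78.2 tilt [-0.0014 -0.0001] F [-0.8  0.2  0.9] open 0.0221 t 7.2 3
(np.float64(-0.0019), np.float64(0.0005), np.float64(0.0306), np.float64(0.0006))
(np.float64(-0.0019), np.float64(0.0005), np.float64(0.0306), np.float64(0.0006))
(np.float64(-0.0019), np.float64(0.0005), np.float64(0.0306), np.float64(0.0006))
```

View pics/s3.png

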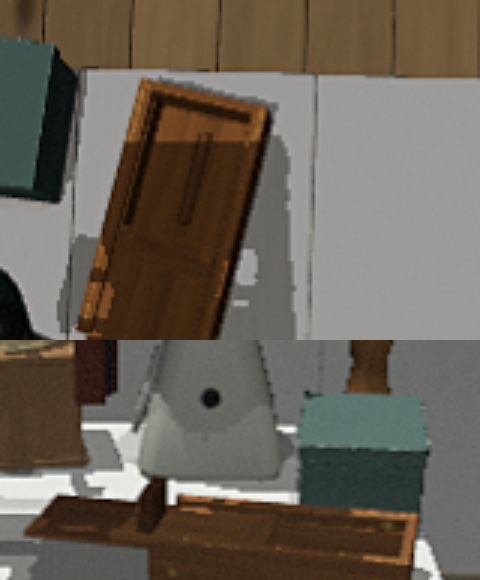

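The stick lies flat in the open part of the box, at (195,180) in the crop, clear of the lid's edge. I lower the fingers behind the bar and push.

>>> {"op": "drive_tool", "data": {
  "deltas": [
    {"x": 0, "y": 0.001, "z": 0.035, "rx": 0, "ry": 0, "rz": 0, "claw": 0.022},
    {"x": 0, "y": 0, "z": 0.03, "rx": 0, "ry": 0, "rz": 0, "claw": 0.022},
    {"x": 0, "y": 0, "z": 0.022, "rx": 0, "ry": 0, "rz": 0, "claw": 0.022},
    {"x": 0, "y": 0, "z": 0, "rx": 0, "ry": 0, "rz": 0, "claw": 0.022},
    {"x": 0, "y": 0, "z": 0.003, "rx": 0, "ry": 0, "rz": 0, "claw": 0.022}
  ]
}}

```text
time_s: 7.8
tool_pos: [0.4519, 0.0796, 0.0525]
eef_rot: [[-0.979, 0.204, -0.001], [0.204, 0.979, -0.0], [0.001, -0.0, -1.0]]
ft_force: [1.2, -0.0, 0.4]
opening: 0.022
```

>>> {"op": "drive_tool", "data": {
  "deltas": [
    {"x": -0.01, "y": 0, "z": 0, "rx": 0, "ry": 0, "rz": 0, "claw": 0.022},
    {"x": -0.008, "y": 0, "z": 0, "rx": 0, "ry": 0, "rz": 0, "claw": 0.022},
    {"x": -0.005, "y": 0, "z": 0, "rx": 0, "ry": 0, "rz": 0, "claw": 0.022},
    {"x": -0.005, "y": 0, "z": 0, "rx": 0, "ry": 0, "rz": 0, "claw": 0.022},
    {"x": -0.005, "y": 0, "z": 0, "rx": 0, "ry": 0, "rz": 0, "claw": 0.022}
  ]
}}

```text
time_s: 8.3
tool_pos: [0.4845, 0.0729, 0.053]
eef_rot: [[-0.979, 0.204, 0.0], [0.204, 0.979, -0.0], [-0.0, 0.0, -1.0]]
ft_force: [-1.6, -0.0, 0.5]
opening: 0.0221
```

>>> {"op": "drive_tool", "data": {
  "deltas": [
    {"x": -0.012, "y": 0, "z": 0, "rx": 0, "ry": 0, "rz": 0, "claw": 0.022},
    {"x": -0.012, "y": 0, "z": 0, "rx": 0, "ry": 0, "rz": 0, "claw": 0.022},
    {"x": -0.012, "y": 0, "z": 0, "rx": 0, "ry": 0, "rz": 0, "claw": 0.022},
    {"x": -0.012, "y": 0, "z": 0, "rx": 0, "ry": 0, "rz": 0, "claw": 0.022},
    {"x": -0.01, "y": 0, "z": 0, "rx": 0, "ry": 0, "rz": 0, "claw": 0.022}
  ]
}}

```text
time_s: 8.8
tool_pos: [0.5422, 0.0608, 0.0526]
eef_rot: [[-0.979, 0.205, 0.0], [0.205, 0.979, -0.0], [-0.001, -0.0, -1.0]]
ft_force: [-0.5, 0.6, -0.6]
opening: 0.0223
```

```bash
python3 -c "
from h import *
st=ctrl.state();c=np.array([.592,.0505]); a=np.radians(-11.9); x=np.array([np.cos(a),np.sin(a)]);y=np.array([-x[1],x[0]])
d=np.array(st['tool_pos'])[:2]-c; print('TCP local',d@x,d@y,st['ft_force'])
s=snap('side'); cv2.imwrite('pics/s4.png',cv2.resize(s['img'][110:215,270:430],None,fx=4,fy=4)[:,:,::-1])
s=snap('top'); P=cloud(s); l=np.stack([(P[...,:2]-c)@x,(P[...,:2]-c)@y],-1); k=(abs(l[...,1])<.045)&(l[...,0]<-.1)&(l[...,0]>-.22)&(P[...,2]>.034)&(P[...,2]<.046); print('lid front', np.percentile(l[k][:,0],1) if k.sum()>20 else k.sum())"
```

```text
TCP local -0.0508547568222921 -0.00018603192050753448 [-0.47126518  0.5833048  -0.56104311]
lid front -0.12426231865573953
```

View pics/s4.png

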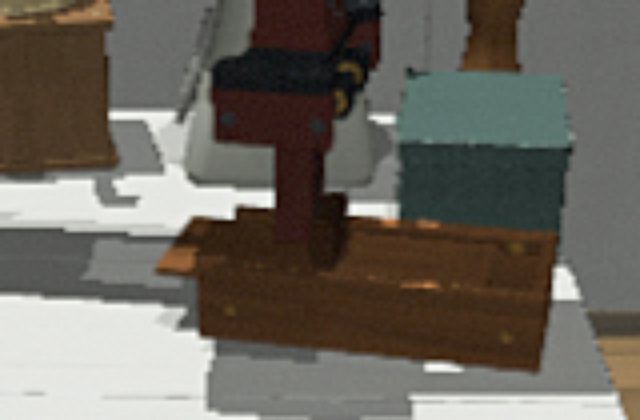

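The lid front now stands 24 mm short of home. I push on in small steps through the ridges.

>>> {"op": "drive_tool", "data": {
  "deltas": [
    {"x": -0.004, "y": 0, "z": 0, "rx": 0, "ry": 0, "rz": 0, "claw": 0.022},
    {"x": -0.004, "y": 0, "z": 0, "rx": 0, "ry": 0, "rz": 0, "claw": 0.022},
    {"x": -0.003, "y": 0, "z": 0, "rx": 0, "ry": 0, "rz": 0, "claw": 0.022}
  ]
}}

```text
time_s: 9.2
tool_pos: [0.5513, 0.0589, 0.0526]
eef_rot: [[-0.979, 0.204, -0.001], [0.204, 0.979, -0.0], [0.001, -0.0, -1.0]]
ft_force: [-0.5, 0.4, 0.6]
opening: 0.0222
```

>>> {"op": "drive_tool", "data": {
  "deltas": [
    {"x": -0.003, "y": 0, "z": 0, "rx": 0, "ry": 0, "rz": 0, "claw": 0.022},
    {"x": -0.003, "y": 0, "z": 0, "rx": 0, "ry": 0, "rz": 0, "claw": 0.022}
  ]
}}

```text
time_s: 9.4
tool_pos: [0.5546, 0.058, 0.0524]
eef_rot: [[-0.979, 0.204, -0.005], [0.204, 0.979, 0.0], [0.005, -0.001, -1.0]]
ft_force: [-8.1, 2.0, 6.8]
opening: 0.0218
```

>>> {"op": "drive_tool", "data": {
  "deltas": [
    {"x": -0.003, "y": 0, "z": 0, "rx": 0, "ry": 0, "rz": 0, "claw": 0.022},
    {"x": 0, "y": 0, "z": 0, "rx": 0, "ry": 0, "rz": 0, "claw": 0.022}
  ]
}}

```text
time_s: 9.6
tool_pos: [0.5572, 0.0574, 0.0523]
eef_rot: [[-0.979, 0.204, -0.006], [0.204, 0.979, 0.0], [0.006, -0.001, -1.0]]
ft_force: [-6.4, 1.2, 5.3]
opening: 0.0223
```

>>> {"op": "drive_tool", "data": {
  "deltas": [
    {"x": -0.003, "y": 0, "z": 0, "rx": 0, "ry": 0, "rz": 0, "claw": 0.022},
    {"x": -0.003, "y": 0, "z": 0, "rx": 0, "ry": 0, "rz": 0, "claw": 0.022}
  ]
}}

```text
time_s: 9.8
tool_pos: [0.5631, 0.0562, 0.0522]
eef_rot: [[-0.979, 0.204, -0.005], [0.204, 0.979, 0.0], [0.005, -0.001, -1.0]]
ft_force: [-2.7, 0.1, -0.5]
opening: 0.0221
```

>>> {"op": "drive_tool", "data": {
  "deltas": [
    {"x": -0.003, "y": 0, "z": 0, "rx": 0, "ry": 0, "rz": 0, "claw": 0.022},
    {"x": -0.002, "y": 0, "z": 0, "rx": 0, "ry": 0, "rz": 0, "claw": 0.022}
  ]
}}

```text
time_s: 10.0
tool_pos: [0.569, 0.0552, 0.0524]
eef_rot: [[-0.979, 0.205, -0.004], [0.205, 0.979, 0.001], [0.004, -0.0, -1.0]]
ft_force: [-8.9, 2.7, 8.8]
opening: 0.0222
```

>>> {"op": "drive_tool", "data": {
  "deltas": [
    {"x": -0.002, "y": 0, "z": 0, "rx": 0, "ry": 0, "rz": 0, "claw": 0.022},
    {"x": 0, "y": 0, "z": 0, "rx": 0, "ry": 0, "rz": 0, "claw": 0.022}
  ]
}}

```text
time_s: 10.2
tool_pos: [0.5689, 0.0551, 0.0523]
eef_rot: [[-0.979, 0.205, -0.008], [0.205, 0.979, 0.001], [0.008, -0.001, -1.0]]
ft_force: [-9.3, 2.8, 8.8]
opening: 0.0218
```

>>> {"op": "drive_tool", "data": {
  "deltas": [
    {"x": -0.004, "y": 0, "z": 0, "rx": 0, "ry": 0, "rz": 0, "claw": 0.022},
    {"x": -0.003, "y": 0, "z": 0, "rx": 0, "ry": 0, "rz": 0, "claw": 0.022},
    {"x": 0, "y": 0, "z": 0, "rx": 0, "ry": 0, "rz": 0, "claw": 0.022}
  ]
}}

```text
time_s: 10.5
tool_pos: [0.5688, 0.0549, 0.0516]
eef_rot: [[-0.979, 0.205, -0.02], [0.205, 0.979, 0.003], [0.02, -0.002, -1.0]]
ft_force: [-24.4, 7.0, 20.3]
opening: 0.0221
```

```bash
python3 -c "
from h import *
s=snap('side'); cv2.imwrite('pics/s5.png',cv2.resize(s['img'][110:215,270:430],None,fx=4,fy=4)[:,:,::-1])"
```

```text
(no output)
```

View pics/s5.png

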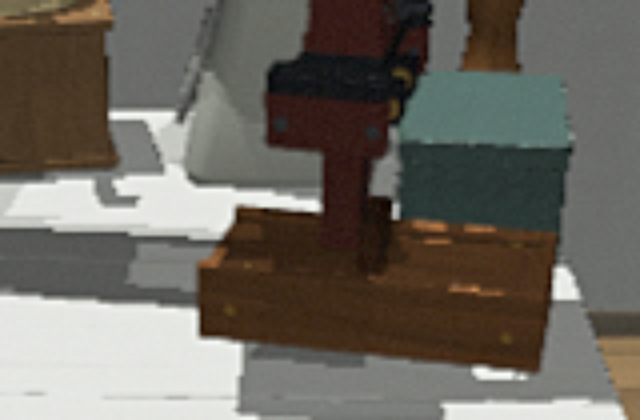

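The lid is against the hard stop: 25 N with no movement, and nothing sticks out at the front at (205,262). I back off and raise the arm.

>>> {"op": "drive_tool", "data": {
  "deltas": [
    {"x": 0.01, "y": 0, "z": 0, "rx": 0, "ry": 0, "rz": 0, "claw": 0.022},
    {"x": 0.015, "y": 0, "z": 0, "rx": 0, "ry": 0, "rz": 0, "claw": 0.022},
    {"x": 0, "y": 0, "z": -0.04, "rx": 0, "ry": 0, "rz": 0, "claw": 0.022},
    {"x": 0, "y": 0, "z": -0.05, "rx": 0, "ry": 0, "rz": 0, "claw": 0.022},
    {"x": 0.03, "y": 0, "z": -0.03, "rx": 0, "ry": 0, "rz": 0, "claw": 0.022}
  ]
}}

```text
time_s: 11.05
tool_pos: [0.5324, 0.0635, 0.1767]
eef_rot: [[-0.979, 0.205, 0.011], [0.205, 0.979, -0.001], [-0.011, 0.002, -1.0]]
ft_force: [1.1, 0.6, 1.4]
opening: 0.0221
```

>>> {"op": "drive_tool", "data": {
  "deltas": [
    {"x": 0.03, "y": -0.04, "z": -0.03, "rx": 0, "ry": 0, "rz": 0, "claw": 0.022},
    {"x": 0.02, "y": -0.045, "z": -0.03, "rx": 0, "ry": 0, "rz": 0, "claw": 0.022},
    {"x": 0, "y": -0.045, "z": 0, "rx": 0, "ry": 0, "rz": 0, "claw": 0.022},
    {"x": 0, "y": -0.045, "z": 0, "rx": 0, "ry": 0, "rz": 0, "claw": 0.022},
    {"x": 0, "y": -0.045, "z": 0, "rx": 0, "ry": 0, "rz": 0, "claw": 0.022}
  ]
}}

```text
time_s: 11.55
tool_pos: [0.442, -0.1331, 0.2256]
eef_rot: [[-0.979, 0.204, 0.004], [0.204, 0.979, -0.002], [-0.004, -0.001, -1.0]]
ft_force: [0.5, 0.3, -0.3]
opening: 0.022
```

```bash
python3 -c "
from h import *
c=np.array([.592,.0505]); a=np.radians(-11.9); x=np.array([np.cos(a),np.sin(a)]);y=np.array([-x[1],x[0]])
s=snap('top'); P=cloud(s); l=np.stack([(P[...,:2]-c)@x,(P[...,:2]-c)@y],-1); Z=P[...,2]
k=(abs(l[...,1])<.036)&(abs(l[...,0])<.11)&(Z>.064)&(Z<.08); r=cv2.minAreaRect((l[k]*1000).astype(np.float32)); print('bar local',r,k.sum())
k=(abs(l[...,1])<.03)&(abs(l[...,0])<.13)&(Z>.034)&(Z<.046); print('lid front',np.percentile(l[k][:,0],[1,99]),k.sum())
cv2.imwrite('pics/s6.png',cv2.resize(s['img'][90:265,190:350],None,fx=3,fy=3)[:,:,::-1])"
```

```text
bar local ((-3.6902451515197754, 1.0355587005615234), (14.021728515625, 49.65646743774414), 0.26385805010795593) 146
lid front [-0.09791268  0.09309153] 2046
```

View pics/s6.png

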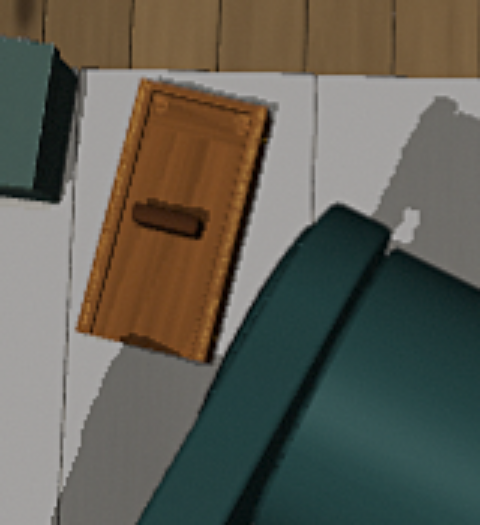

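The lid is fully home: the bar measures x −3.7 mm in the box against the −4 mm asked for. It is flush with the box at (170,220), and the arm is clear.

```bash
python3 -c "
from h import *
print(ctrl.job_done())"
```

```text
the job is handed in; nothing more can be done
None
```

The cinnamon stick is in the spice box, the lid is fully shut, and I handed the job in at about 11.6 s of the 51 s allowed.

- **Stick:** I took the one farther from the base, at about (0.449, −0.277). After I let go, the picture showed it lying flat on the box floor, clear of the lid's edge. It is now hidden under the lid, so I could not check it again after closing.
- **Lid:** I pushed the grip bar with the fingertips. The force along the slide rose to about 8 N at the ridges and dropped once they were passed. It then climbed to about 25 N against the end wall with no further movement.
- **Last check:** With the arm backed off, the bar measured x −3.7 mm in the box against −4 mm for home, and the lid was flush front and back. The bar's y read +1.0 mm, which is within the lid's play and the camera's accuracy.
- **Refused calls:** The first two move calls were refused because the rows lacked some keys, and nothing moved. No check failed or disagreed.

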